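# Shoot the barrel bolt on the test enclosure's lid

## Task

The clear lid of the test enclosure is down; now bolt it shut. Lift the barrel bolt's stiff handle out of the notch it lies in, slide the bolt towards the enclosure's front edge and through its keeper, feel for the notch in the front sleeve and press the handle fully down into it. Do not force the handle against the barrel, do not lean on the enclosure, leave the things lying around where they are, and let go of the handle.

Things in the scene. Friction and masses are not known exactly. Their poses are not given: they have to be found in the camera images.
- case: the test enclosure: a grey steel box 340 mm deep (x), 400 wide (y), 120 high, fixed to the bench; lid (aluminium frame, two clear panes) and front ledge flush at the top. Origin: centre of its underside. x points from its front (ledge, keeper) to its rear (hinges), y to its left, z up. A 33 mm high pull handle stands on the lid at x -53, y 108 to 182 mm; ledge switches under 18 mm high at y over 85 mm
- barrel: the barrel of the steel barrel bolt on the lid: a level tube 30 to 33 mm across, 160 long, on a 52 mm wide block. Origin: on the rod's axis, 26 mm above the lid, at the middle of the open notch. x: along the rod, away from the keeper (the bolt is shot along -x); y: to the side where the handle lies; z up. It is slotted along the top; from the slot two 14 mm wide notches go down the y side: open and shut
- slot_wall (a point): a point on the top edge of the slot's side wall between the notches, 20 mm from the open notch, 15.5 mm beside the axis, 13 above it. The shut notch, in the front sleeve (screwed on through long slots), is not measured: its middle is 56 mm from the open one, give or take 12. The wall goes on past it; the slot ends 17 mm beyond its edge. Pressing the handle's middle down on the wall loads the wall 2 to 3 times as hard
- keeper (a point): middle of the keeper, a steel staple 41 mm high, 33 wide (feet 72), 16 thick on the front ledge, which the bolt's nose enters; the point is on the rod's axis, 112 mm from the open notch. Nothing hinders the nose there
- handle: the bolt's handle: a square steel bar, 11 x 11 mm, standing square out of the rod, its end a 16 mm ball. Origin: on the rod's axis; its own y axis runs along the bar, which reaches from the barrel to 74 mm from the axis (the ball begins at 58 mm), its x axis runs along the rod, away from the keeper. It weighs about 0.04 kg
- handle_mid (a point): the middle of the handle's bare bar, 44 mm from the rod's axis: the place to pinch it, with the fingers before and behind it along the rod. While the handle lies in a notch this is 34 mm above the lid
- rod (a joint): how far the bolt has been slid from its open place towards the keeper, m: 0 open (within 1 mm); about 0.056 with the handle at the middle of the shut notch, 0.044 to 0.068 by the front sleeve's place. The 11 mm wide bar has 1.5 mm of play to either side in a notch. Sliding friction about 3 N. Handle and rod slide together
- swivel (a joint): how far the handle has been turned up about the rod's axis, rad: 0 fully down in a notch, the bar then points 10 degrees above level to the barrel's y side; it clears the slot's side wall above 0.87 (bar 60 degrees above level) and stops at 1.31 (85 degrees). It is stiff: about 1.5 N at the handle's middle turns it, and it stays where it is left, so it must be pressed down all the way
- screwdriver: bystander: a 190 mm screwdriver lying on the right half of the lid (the -y half); leave it where it lies
- clamp_meter: bystander: a clamp meter with a jaw ring, about 200 x 80 x 36 mm, on the bench left of the enclosure; leave it where it lies
- battery: bystander: a 110 x 70 x 45 mm battery pack on the bench right of the enclosure; leave it where it lies

How it is judged:
By the outcome, as a careful person would: the job done as asked, in the order asked, and still so for the second after the job is handed in, with the robot touching nothing.
It also fails if it takes over 72 s, if anything falls off the work surface, if the arm or the gripper's body presses on something with over 40 N, if the wrist force passes 120 N, or if a joint passes its speed limit or range.

## Robot

A 6-joint arm with a two-finger parallel gripper is mounted at the origin on the work surface. World frame = base frame: x ahead of the robot, y to its left, z up, the work surface at z = 0. Lengths are in m, angles in rad, forces in N, time in s.
With the tool pointing down it reaches from about 0.275 to 1 m from the base axis. Payload 8.4 kg.
Tool frame: the origin (TCP) lies at the very end of the fingers, on their centre line; the grasp point (between the pads) lies ctrl.grip_point_offset behind it (ctrl.grip_point_offset is the distance from the TCP to the grasp point, in m); z points along the fingers, x is the direction in which the jaws open and shut, and the axes are right-handed (so a half turn about z gives the same grasp; the last joint's range is limited). The gripper opens to 85 mm and grips with 20 to 120 N. Pads are 22 mm wide; open, the fingers measure 114 mm over their backs; the gripper's body (76 mm by 85 mm) begins 54 mm behind the grasp point. The pads swing forward as they close: fully open they stand 13 mm farther back than shut.
Start: joints at [1.168, 0.353, 1.633, -0, 1.155, -0.002], TCP at [0.244, 0.575, 0.231] pointing down, gripper open.
Joint ranges: [-2.63, 2.63], [-0.92, 2.1], [0.06, 2.66], [-1.3, 4.44], [0, 2.69], [-3.02, 3.02]. Speed limits (rad/s): [2.22, 2.22, 2.79, 3.14, 3.14, 3.14].

## Interface

Orientations are given as a rotation vector (axis times angle).
In Python, from cell import readout, vision, job, ctrl gives the robot as it stands. The module is installed in compiled form; this text tells all that it offers.
- The arm moves only by the tool servo_tool, never from a script. Its argument "steps" is a list of rows, each a list of 7 numbers: the shift along the tool's x, y, z in mm, then the turn, a rotation vector about the tool's x, y, z in degrees, then the opening, from -1 (shut) to 1 (fully open), so that 0 is half open. A call has 1 to 12 rows; each row is the pose to reach, as a shift and turn from the pose commanded when the call began, along the tool's axes at that moment; what a row does not reach only later rows make up. A row lasts 1/10 s, in which the tool goes at most 50 mm and 8.59 degrees, less where a joint would pass 70% of its speed; a pose out of reach is approached as far as the arm can. A call with a gripper value outside its range is refused whole. The fingers move at their own pace and stop on an object; "grip_force" is the grip in N (left out, the last holds). Time passes only in rows, so rows that repeat a pose let the fingers close. It gives the time, the measured TCP pose, the force and the opening at its end, in the units of the state.
- readout.observe(): the state, without advancing time (a new reading comes with each control period).
- vision.capture(name): name is "scene" or "top" or "wrist"; returns (picture, depth): 420x560x3 uint8, red, green, blue; 420x560 float32, m along the optical axis (not along the pixel's ray), 0 where there is no reading.
- vision.calibration(name): a dict with "camera_matrix" (3x3 intrinsics, pixels), "extrinsics" (4x4, takes a point from camera to world coordinates); the wrist camera has in their place "hand_eye" (4x4, takes a point from camera to tool coordinates, whose origin is the TCP and whose axes are the tool frame's). Camera axes: x right, y down, z forward; pixel columns grow to the right and rows downward; lengths in m; the calibration is good to about 2 mm. A picture is of the moment at which its call begins: read the wrist's pose just before it. calibration takes no time and is no camera call.
- job.sign_off(): hands the job in, once; it reports no verdict.
The state is a dict: "clock": time; "joints": joint angles; "joint_vel": joint speeds; "effort": joint torques, N m; "position": TCP position; "eef_rot": TCP orientation; "contact_force": force on the tool from outside, world axes, zero at the start; "ft_torque": the same for the moment, N m; "opening": opening from 0.0 (shut) to 1.0 (fully open).
Only numpy, scipy, OpenCV 4.12 (cv2) and the standard library are available. Lean on these libraries where they do the work, as an engineer would, in place of code of your own. Each camera call takes 0.05 s, during which the arm holds its last target.

## Working session

There is one attempt and no reset: what is moved stays moved. The work goes in short steps, Python scripts to look and compute and a tool call to move; the robot and the scene stay as the last step left them, time stands still between calls to the robot, and variables do not carry over. Pictures are saved under pics/ and viewed, and the job is handed in when it is done.

Besides the shell and the picture viewer there is one more tool, called as name(argument=value, ...), one argument or row to a line, values as JSON. servo_tool: Moves the arm, as the interface text tells. Its arguments: {"type":"object","properties":{"steps":{"type":"array"},"grip_force":{"type":"number"}},"required":["steps"]}

```bash
mkdir -p pics; python3 - <<'E'
from cell import readout, vision, job, ctrl
import cv2,numpy as np
print(readout.observe(), ctrl.grip_point_offset)
for n in ["scene","top","wrist"]:
    p,d=vision.capture(n); cv2.imwrite(f"pics/{n}0.png",p[:,:,::-1]); np.save(f"pics/{n}0.npy",d)
    print(n,vision.calibration(n))
E
```

```text
{'clock': 0.0, 'joints': array([ 1.16759701e+00,  3.53666904e-01,  1.63412724e+00,  1.14022245e-05,
        1.15522899e+00, -2.44385549e-03]), 'joint_vel': array([-0.0002323 , -0.0001637 ,  0.00090125,  0.00084081,  0.00073569,
        0.00038949]), 'effort': array([ 1.74300672e-03, -6.05242324e+01, -3.42066443e+01,  1.61305375e-04,
        9.46006563e-03,  2.88061116e-06]), 'position': array([0.24365364, 0.57502534, 0.23055293]), 'eef_rot': array([ 2.61850297e+00,  1.73440289e+00, -1.88490098e-03]), 'contact_force': array([-0.78890367,  0.54190399, -0.0350844 ]), 'ft_torque': array([-0.03242277, -0.00968659, -0.01740991]), 'opening': 0.9994417189887049} 0.0187
scene {'camera_matrix': array([[381.81111697,   0.        , 279.05398113],
       [  0.        , 381.81111697, 213.28569497],
       [  0.        ,   0.        ,   1.        ]]), 'extrinsics': array([[ 6.26305675e-01,  4.35768815e-01, -6.46410660e-01,
         1.15448929e+00],
       [ 7.79577227e-01, -3.50880323e-01,  5.18789308e-01,
        -4.01262116e-01],
       [-7.40579258e-04, -8.28847718e-01, -5.59473782e-01,
        
[... 470 characters left out ...]
   [ 4.41221142e-04, -1.60678607e-01, -9.87006682e-01,
         1.09701819e+00],
       [ 0.00000000e+00,  0.00000000e+00,  0.00000000e+00,
         1.00000000e+00]])}
wrist {'camera_matrix': array([[308.72465596,   0.        , 277.66025365],
       [  0.        , 308.72465596, 212.02644036],
       [  0.        ,   0.        ,   1.        ]]), 'hand_eye': array([[ 9.99999873e-01, -3.35985318e-04, -3.76472788e-04,
         1.12857890e-03],
       [ 4.33337303e-04,  9.54071488e-01,  2.99578717e-01,
        -7.68616295e-02],
       [ 2.58527902e-04, -2.99578842e-01,  9.54071512e-01,
        -1.42428434e-01],
       [ 0.00000000e+00,  0.00000000e+00,  0.00000000e+00,
         1.00000000e+00]])}
```

View pics/top0.png

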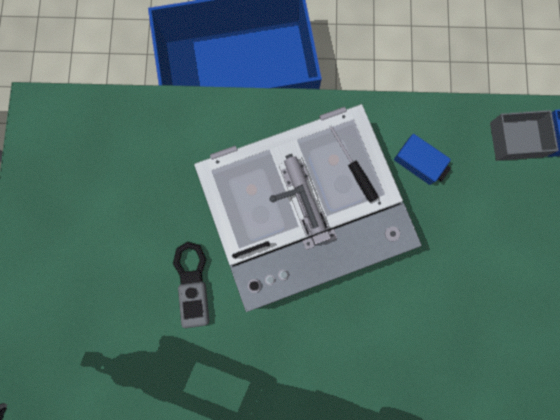

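View pics/scene0.png

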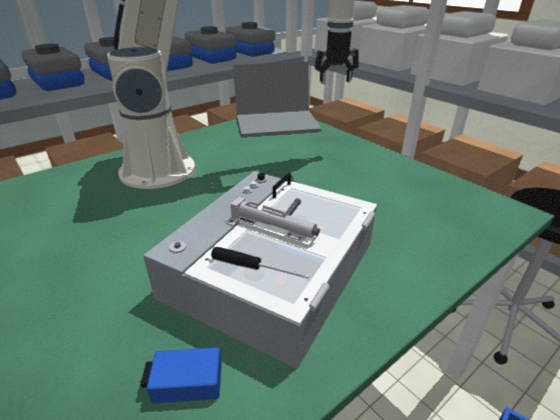

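View pics/wrist0.png

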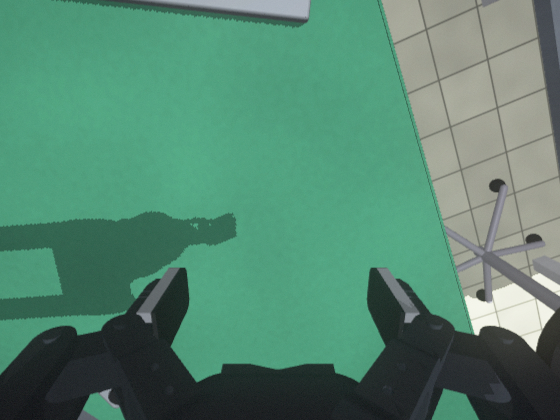

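```bash
cat > h.py <<'E'
import numpy as np,cv2
from cell import vision
def bp(n,u,v,d,T=None):
    c=vision.calibration(n);K=c["camera_matrix"]
    T=c["extrinsics"] if T is None else T
    p=np.array([(u-K[0,2])*d/K[0,0],(v-K[1,2])*d/K[1,1],d,1]);return (T@p)[:3]
def plane(n,u,v,z,T=None):
    c=vision.calibration(n);K=c["camera_matrix"]
    T=c["extrinsics"] if T is None else T
    r=T[:3,:3]@np.array([(u-K[0,2])/K[0,0],(v-K[1,2])/K[1,1],1]);o=T[:3,3]
    return o+r*(z-o[2])/r[2]
E
python3 - <<'E'
import cv2,numpy as np
from h import *
p=cv2.imread("pics/top0.png");c=p[90:320,180:440];cv2.imwrite("pics/topc.png",cv2.resize(c,None,fx=2.6,fy=2.6,interpolation=cv2.INTER_CUBIC)[:600])
p=cv2.imread("pics/scene0.png");c=p[170:290,190:390];cv2.imwrite("pics/scenec.png",cv2.resize(c,None,fx=4,fy=4,interpolation=cv2.INTER_CUBIC))
d=np.load("pics/top0.npy")
for u,v in [(196,162),(363,106),(421,247),(247,310),(273,199),(285,196),(296,192),(290,160),(318,225),(318,238)]:
    dd=np.median(d[v-1:v+2,u-1:u+2]);print(u,v,dd,bp("top",u,v,dd).round(4),plane("top",u,v,.12).round(4))
E
```

```text
196 162 1.1318809 [ 0.7474  0.2663 -0.001 ] [0.7149 0.2424 0.12  ]
363 106 1.1561472 [ 0.9045 -0.1474 -0.0016] [ 0.8545 -0.1256  0.12  ]
421 247 1.098342 [ 0.5514 -0.2856 -0.0011] [ 0.5406 -0.2487  0.12  ]
247 310 0.9584736 [0.399  0.1182 0.1174] [0.3992 0.118  0.12  ]
273 199 0.94962144 [0.6284 0.0696 0.1635] [0.6366 0.0705 0.12  ]
285 196 0.9581013 [0.6368 0.0448 0.1562] [0.6439 0.0446 0.12  ]
296 192 0.96310204 [0.6467 0.0218 0.1526] [0.6534 0.0209 0.12  ]
290 160 0.96751946 [0.714  0.0362 0.1592] [0.7249 0.0356 0.12  ]
318 225 0.94985545 [ 0.5776 -0.0253  0.1546] [ 0.5822 -0.028   0.12  ]
318 238 0.9403801 [ 0.55   -0.0252  0.1597] [ 0.5541 -0.0284  0.12  ]
```

View pics/topc.png

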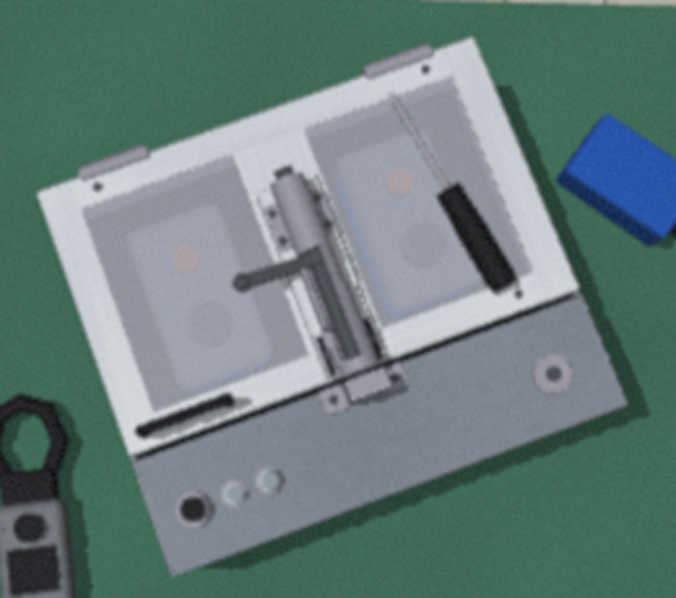

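View pics/scenec.png

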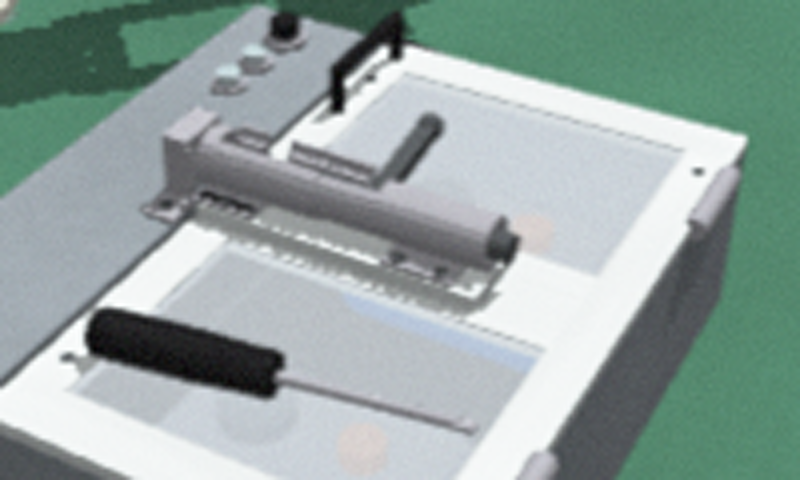

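```bash
cat > fit.py <<'E'
import cv2,numpy as np
from h import *
px=[(625,405),(173,575),(473,38),(39,193)]
L=np.array([(-170,-200),(-170,200),(170,-200),(170,200)])/1e3
W=np.array([plane("top",180+a/2.6,90+b/2.6,.12)[:2] for a,b in px])
mL,mW=L.mean(0),W.mean(0)
H=(L-mL).T@(W-mW);th=np.arctan2(H[0,1]-H[1,0],H[0,0]+H[1,1])
R=np.array([[np.cos(th),-np.sin(th)],[np.sin(th),np.cos(th)]])
E
python3 - <<'E'
from fit import *
print(np.degrees(th),mW,(W-mW)@R-L)
# heights: barrel cloud in case frame
d=np.load("pics/top0.npy")
vs,us=np.mgrid[90:320,180:440]
P=np.array([bp("top",u,v,d[v,u]) for u,v in zip(us.ravel(),vs.ravel()) if d[v,u]>0])
C=np.c_[(P[:,:2]-mW)@R,P[:,2]]*1e3
np.save("cloud.npy",np.c_[C,P])
m=(C[:,2]>140)&(C[:,2]<175)&(abs(C[:,1])<90)
B=C[m]
for y in range(-60,100,10):
    print(y,''.join('%4s'%(int(B[(B[:,0]//8==x//8)&(B[:,1]//10==y//10),2].max()) if ((B[:,0]//8==x//8)&(B[:,1]//10==y//10)).any() else '.') for x in range(-128,80,8)))
for a,b in [(241,283),(283,170),(352,355),(370,382),(316,255),(313,272)]:
    w=plane("top",180+a/2.6,90+b/2.6,.16);print(a,b,((w[:2]-mW)@R*1e3).round(1))
E
```

```text
21.785486853428978 [ 0.62687982 -0.00184413] [[ 0.00114468  0.00303039]
 [ 0.00116089 -0.00250064]
 [-0.0006944   0.00164877]
 [-0.00161118 -0.00217851]]Traceback (most recent call last):
  File "<stdin>", line 6, in <module>
  File "h.py", line 4, in bp
    c=vision.calibration(n);K=c["camera_matrix"]
ValueError: time passes only in moves, steps and waits
```

```bash
sed -i 's/^from cell import vision/from cell import vision as _v\nimport functools\nclass vision:\n    calibration=staticmethod(functools.lru_cache(None)(lambda n:_v.calibration(n)))\n/' h.py
python3 - <<'E'
from fit import *
d=np.load("pics/top0.npy")
vs,us=np.mgrid[90:320,180:440]
P=np.array([bp("top",u,v,d[v,u]) for u,v in zip(us.ravel(),vs.ravel()) if d[v,u]>0])
C=np.c_[(P[:,:2]-mW)@R,P[:,2]]*1e3
np.save("cloud.npy",np.c_[C,P])
m=(C[:,2]>135)&(C[:,2]<185)&(abs(C[:,1])<90)
B=C[m]
print('     '+''.join('%4d'%x for x in range(-128,80,8)))
for y in range(-60,100,8):
    print('%4d'%y,''.join('%4s'%(int(B[(B[:,0]//8==x//8)&(B[:,1]//8==y//8),2].max()) if ((B[:,0]//8==x//8)&(B[:,1]//8==y//8)).any() else '.') for x in range(-128,80,8)))
for a,b in [(241,283),(283,170),(352,355),(370,382),(316,255),(313,272)]:
    w=plane("top",180+a/2.6,90+b/2.6,.16);print(a,b,((w[:2]-mW)@R*1e3).round(1))
E
```

```text
-128-120-112-104 -96 -88 -80 -72 -64 -56 -48 -40 -32 -24 -16  -8   0   8  16  24  32  40  48  56  64  72
 -60    .   .   .   .   .   .   .   .   .   .   .   .   .   .   .   .   .   .   .   .   .   .   .   .   .   .
 -52    .   .   .   .   .   .   .   .   .   .   .   .   .   .   .   .   .   .   .   .   .   .   .   .   .   .
 -44    .   .   .   .   .   .   .   .   .   .   .   .   .   .   .   .   .   .   .   .   .   .   .   .   .   .
 -36    .   .   .   .   .   .   .   .   .   .   .   .   .   .   .   .   .   .   .   .   .   .   .   .   .   .
 -28    .   .   .   .   .   .   .   .   .   .   .   .   .   .   .   .   .   .   .   .   .   .   .   .   .   .
 -20    .   .   .   .   .   .   . 135 135 135 138 135   .   .   .   .   .   .   .   .   .   . 135 136 137 137
 -12    .   .   .   . 162 163 161 160 159 159 159 159 160 158 159 159 158 156 156 157 157 157 159 158 158 156
  -4    .   .   .   . 161 162 162 163 162 160 162 161 159 160 161 161 159 160 161 159 161 161 162 161 161 161
   4    .   .   .   . 160 164 162 162 162 155 157 156 155 154 154 154 154 153 159 156 162 161 161 161 161 161
  12 
[... 630 characters left out ...]
 163   .   .   .   .   .
  60    .   .   .   .   .   .   .   .   .   .   .   .   .   .   .   .   .   . 157 163 164   .   .   .   .   .
  68    .   .   .   .   .   .   .   .   .   .   .   .   .   .   .   .   .   . 162 165 165   .   .   .   .   .
  76    .   .   .   .   .   .   .   .   .   .   .   .   .   .   .   .   .   .   . 161 159   .   .   .   .   .
  84    .   .   .   .   .   .   .   .   .   .   .   .   .   .   .   .   .   .   .   .   .   .   .   .   .   .
  92    .   .   .   .   .   .   .   .   .   .   .   .   .   .   .   .   .   .   .   .   .   .   .   .   .   .
241 283 [29.1 66.1]
283 170 [105.1   1.8]
352 355 [-56.1   3.4]
370 382 [-81.1  -2.2]
316 255 [29.7  1.6]
313 272 [17.5  8.8]
```

```bash
python3 - <<'E'
import numpy as np
from scipy.spatial.transform import Rotation as Rn
print(Rn.from_rotvec([2.6185,1.7344,-.0019]).as_matrix().round(3))
C=np.load("cloud.npy")
m=(C[:,2]>150)&(C[:,1]>30)&(C[:,1]<58)&(abs(C[:,0]-29)<20)
print(C[m,:3].mean(0), np.polyfit(C[m,1],C[m,0],1), np.polyfit(C[m,1],C[m,2],1))
m=(C[:,2]>150)&(abs(C[:,1])<35)&(C[:,0]>40)&(C[:,0]<95)
for a in range(40,95,10):
    s=m&(C[:,0]>a)&(C[:,0]<a+10); print(a,C[s,1].min(),C[s,1].max(),C[s,2].max())
E
```

```text
[[ 0.39   0.921 -0.001]
 [ 0.921 -0.39  -0.001]
 [-0.001 -0.    -1.   ]]
[ 29.73797607  44.04098933 157.8746668 ] [-7.36801956e-04  2.97704256e+01] [  0.17420072 150.20269495]
40 -13.325847476076289 14.406923034595005 161.48398583978374
50 -12.284966572832761 15.028662686761614 162.05777650022966
60 -12.670549500241327 15.758698733826526 161.79660465717672
70 -12.997259124372777 15.951522836517556 161.7285873450096
80 -13.28097306455118 14.042864097518372 163.58224886764427
90 -12.926010311236055 15.2729326415563 162.10921609551133
```

servo_tool(
  steps=[
    [-32,48,-2,0,0,4,0],
    [-63,96,-4,0,0,8,0],
    [-95,144,-6,0,0,12,0],
    [-126,191,-8,0,0,16,0],
    [-158,239,-10,0,0,20,0],
    [-189,287,-12,0,0,24,0],
    [-221,335,-14,0,0,28,0],
    [-252,383,-16,0,0,32,0],
    [-284,430,-18,0,0,36,0],
    [-315,478,-20,0,0,40,0],
    [-347,526,-20,0,0,43,0],
    [-378,574,-20,0,0,45,0],
  ],
)

```text
clock: 1.35
position: [0.5769, 0.0743, 0.2503]
eef_rot: [-3.084, -0.597, -0.0]
contact_force: [0.9, 0.9, 0.5]
opening: 0.502
```

servo_tool(
  steps=[
    [0,0,0,0,0,0,0],
    [0,0,0,0,0,0,0],
    [0,0,0,0,0,0,0],
  ],
)

```text
clock: 1.65
position: [0.5754, 0.0768, 0.2499]
eef_rot: [-3.083, -0.601, 0.002]
contact_force: [-0.2, -0.1, 0.7]
opening: 0.495
```

```bash
cat >> h.py <<'E'
from scipy.spatial.transform import Rotation as Rn
def wristT(o):
    T=np.eye(4);T[:3,:3]=Rn.from_rotvec(o["eef_rot"]).as_matrix();T[:3,3]=o["position"]
    return T@vision.calibration("wrist")["hand_eye"]
def shot(name):
    from cell import readout
    import pickle
    o=readout.observe();p,d=_v.capture("wrist");cv2.imwrite(f"pics/{name}.png",p[:,:,::-1]);np.save(f"pics/{name}.npy",d)
    pickle.dump(o,open(f"pics/{name}.pkl","wb"));return o,p,d
E
python3 - <<'E'
from h import *
o,p,d=shot("w1");print(o["clock"],o["position"],o["joints"].round(3),o["contact_force"],o["opening"])
print(Rn.from_rotvec(o["eef_rot"]).as_matrix().round(3))
cv2.imwrite("pics/w1c.png",cv2.resize(p[:,:,::-1],None,fx=1.42,fy=1.42,interpolation=cv2.INTER_CUBIC))
E
```

```text
1.65 [0.57543953 0.07678807 0.24992709] [ 0.13   0.267  1.71   0.     1.165 -0.255] [-0.22006039 -0.11994169  0.72716844] 0.49484789233480675
[[ 0.927  0.376 -0.001]
 [ 0.376 -0.927  0.   ]
 [-0.001 -0.001 -1.   ]]
```

View pics/w1c.png

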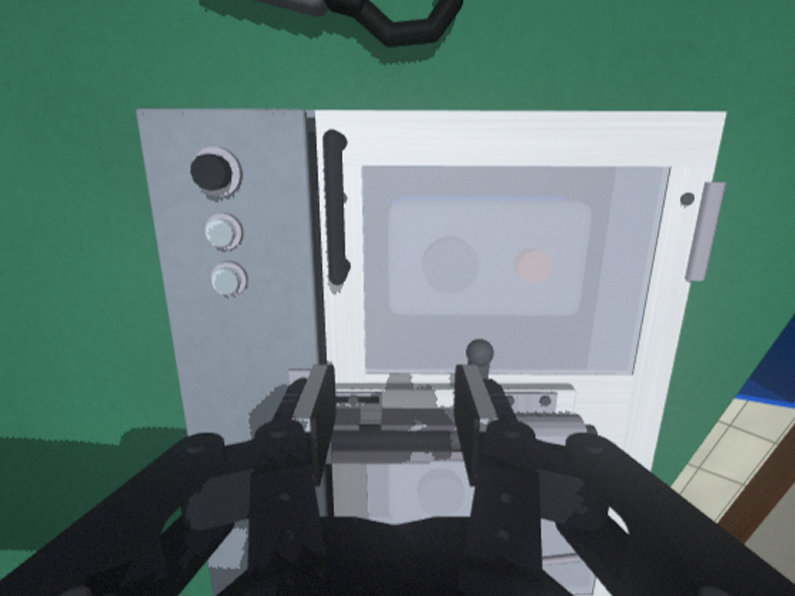

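servo_tool(
  steps=[
    [2,40,0,0,0,0,0],
    [4,80,0,0,0,0,0],
    [6,120,0,0,0,0,0],
    [8,150,0,0,0,0,0],
    [8,150,0,0,0,0,0],
    [8,150,0,0,0,0,0],
  ],
)

```text
clock: 2.3
position: [0.6394, -0.0588, 0.2501]
eef_rot: [-3.083, -0.601, 0.001]
contact_force: [-0.6, 0.3, 0.6]
opening: 0.504
```

```bash
python3 - <<'E'
from h import *
o,p,d=shot("w2");print(o["clock"],o["position"],o["joints"].round(3),o["contact_force"],o["opening"])
cv2.imwrite("pics/w2c.png",cv2.resize(p[:,:,::-1],None,fx=1.42,fy=1.42,interpolation=cv2.INTER_CUBIC))
E
```

```text
2.3 [ 0.63940524 -0.05875074  0.25005387] [-0.094  0.364  1.575  0.     1.204 -0.479] [-0.5701764   0.29601166  0.56631155] 0.5037495217873826
```

View pics/w2c.png

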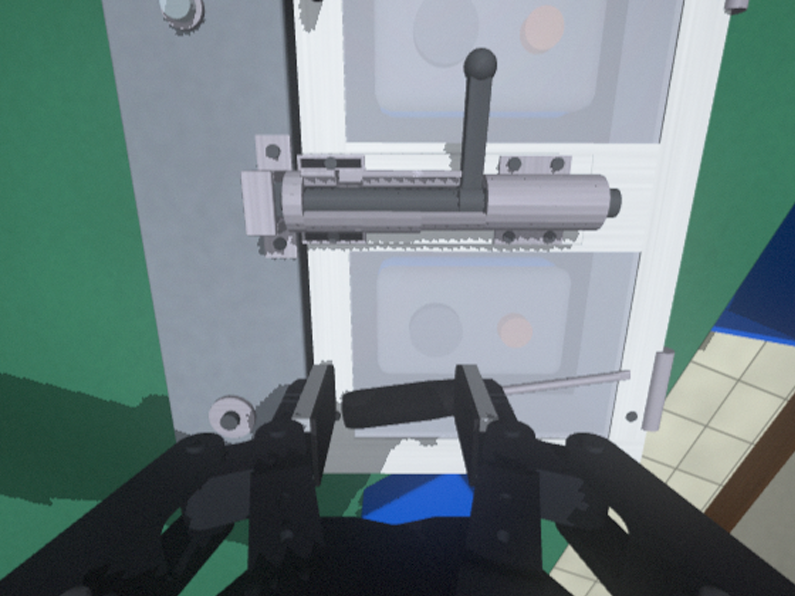

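```bash
python3 - <<'E'
from h import *
p=cv2.imread("pics/w2.png");cv2.imwrite("pics/w2z.png",cv2.resize(p[95:185,190:370],None,fx=4.4,fy=4.4,interpolation=cv2.INTER_CUBIC))
E
```

```text
(no output)
```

View pics/w2z.png

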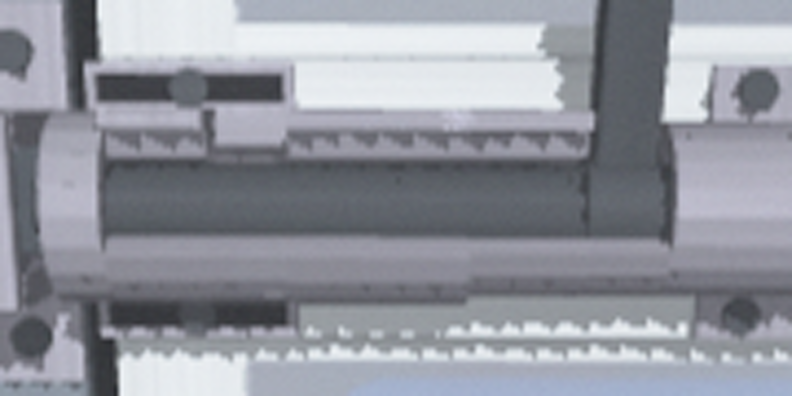

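```bash
python3 - <<'E'
from h import *
import pickle
from fit import mW,R
for n in ["w2"]:
    o=pickle.load(open(f"pics/{n}.pkl","rb"));T=wristT(o);d=np.load(f"pics/{n}.npy")
    print("campos",T[:3,3])
    def w(a,b,z=.159):
        P=plane("wrist",190+a/4.4,95+b/4.4,z,T);return P.round(4),((P[:2]-mW)@R*1e3).round(1)
    for q in [(207,135),(287,135),(590,135),(670,135),(207,155),(287,155),(585,155),(672,155),(103,165),(103,120),(670,230)]:
        u,v=int(190+q[0]/4.4),int(95+q[1]/4.4)
        print(q,w(*q),"depthz",bp("wrist",u,v,d[v,u],T)[2].round(4))
    for q in [(634,60,.163),(634,10,.163)]: print(q,w(*q))
    # bar full-res
    for u,v in [(337,47),(336,70),(333,100)]:
        P=bp("wrist",u,v,d[v,u],T);print(u,v,P,((P[:2]-mW)@R*1e3).round(1))
E
```

```text
campos [0.61085624 0.01322806 0.3925384 ]
(207, 135) (array([ 0.5861, -0.0046,  0.159 ]), array([-38.9,  12.6])) depthz 0.1477
(287, 135) (array([5.983e-01, 4.000e-04, 1.590e-01]), array([-25.7,  12.7])) depthz 0.1529
(590, 135) (array([0.6449, 0.0192, 0.159 ]), array([24.5, 12.9])) depthz 0.1479
(670, 135) (array([0.6571, 0.0242, 0.159 ]), array([37.8, 12.9])) depthz 0.1528
(207, 155) (array([ 0.5871, -0.0076,  0.159 ]), array([-39. ,   9.4])) depthz 0.1392
(287, 155) (array([ 0.5995, -0.0026,  0.159 ]), array([-25.7,   9.5])) depthz 0.1522
(585, 155) (array([0.6454, 0.016 , 0.159 ]), array([23.8,  9.7])) depthz 0.1529
(672, 155) (array([0.6588, 0.0214, 0.159 ]), array([38.3,  9.7])) depthz 0.1546
(103, 165) (array([ 0.5716, -0.0156,  0.159 ]), array([-56.4,   7.7])) depthz 0.1556
(103, 120) (array([ 0.5693, -0.0088,  0.159 ]), array([-56. ,  14.9])) depthz 0.1584
(670, 230) (array([0.6638, 0.0102, 0.159 ]), array([38.8, -2.5])) depthz 0.1579
(634, 60, 0.163) (array([0.646 , 0.0323, 0.163 ]), array([30.4, 24.6]))
(634, 10, 0.163) (array([0.6428, 0.0391, 0.163 ]), array([30. , 32.1]))
337 47 [0.6309249  0.06771777 0.16582118] [29.6 63.1]
336 70 [0.63698218 0.05609349 0.15929033] [30.9 50.1]
333 100 [0.64373225 0.03788251 0.15659514] [30.4 30.6]
```

```bash
cat >> h.py <<'E'
YAW=np.radians(22.05)
ex=np.array([np.cos(YAW),np.sin(YAW),0]);ey=np.array([-np.sin(YAW),np.cos(YAW),0]);ez=np.array([0,0,1.])
O=None
def axis0():
    from fit import mW,R
    return np.r_[mW+R@np.array([.0304,AY]),.146]
AY=.0012
def target(th,a,s=0,back=0,r=.044,off=.0187,dz=0,dy=0):
    """th bar elevation deg, a tool tilt deg, s slide m"""
    t,al=np.radians(th),np.radians(a)
    g=axis0()-ex*s+r*(np.cos(t)*ey+np.sin(t)*ez)
    zt=np.sin(al)*ey-np.cos(al)*ez; xt=ex; yt=np.cross(zt,xt)
    Rt=np.c_[xt,yt,zt]
    return g+zt*(off-back),Rt
def rel(o,p,Rt):
    R0=Rn.from_rotvec(o["eef_rot"]).as_matrix()
    return (R0.T@(p-o["position"])*1e3).round(1),np.degrees(Rn.from_matrix(R0.T@Rt).as_rotvec()).round(1)
def where(o,th,s=0):
    """grasp point in rod frame mm relative axis at open"""
    R0=Rn.from_rotvec(o["eef_rot"]).as_matrix();g=o["position"]-.0187*R0[:,2]-axis0()
    return (np.array([g@ex,g@ey,g@ez])*1e3).round(1), "tilt",np.degrees(np.arctan2(R0[:,2]@ey,-R0[2,2])).round(1),"yaw",np.degrees(np.arctan2(R0[1,0],R0[0,0])).round(2)
E
python3 - <<'E'
from h import *
import pickle
from fit import mW,R
o=pickle.load(open("pics/w2.pkl","rb"));T=wristT(o)
P=plane("wrist",480/1.42,64/1.42,.1575,T);print("ball",((P[:2]-mW)@R*1e3).round(1))
for e in (175,228,205):
    P=plane("wrist",560/1.42,e/1.42,.15,T);print(e,((P[:2]-mW)@R*1e3).round(1))
print(axis0(),where(o,0))
for a,b in [(20,.06),(20,0)]: print(rel(o,*target(10,a,back=b)))
E
```

```text
ball [31.6 65.9]
175 [78.8 14.6]
228 [ 82.1 -13.4]
205 [80.6 -1. ]
[0.65466328 0.01055259 0.146     ] (array([-40.2, -58.5, 122.8]), 'tilt', np.float64(0.0), 'yaw', np.float64(22.06))
(array([ 40.2, -87.7,  57.7]), array([20.,  0.,  0.]))
(array([  40.2, -108.1,  114. ]), array([20.,  0.,  0.]))
```

servo_tool(
  steps=[
    [20,-40,20,8,0,0,0],
    [40.5,-75,40,16,0,0,0],
    [40.5,-88,58,20,0,0,0],
    [40.5,-88,58,20,0,0,0],
    [40.5,-88,58,20,0,0,0],
  ],
  grip_force=25,
)

```text
clock: 2.85
position: [0.6438, 0.0376, 0.1923]
eef_rot: [-2.747, -0.536, 0.096]
contact_force: [0.1, 0.3, -0.5]
opening: 0.501
```

```bash
python3 - <<'E'
from h import *
o,p,d=shot("w3");print(o["clock"],o["joints"].round(3),o["contact_force"].round(2),where(o,0))
print(rel(o,*target(10,20,back=0)))
cv2.imwrite("pics/w3c.png",cv2.resize(p[:,:,::-1],None,fx=1.42,fy=1.42,interpolation=cv2.INTER_CUBIC))
E
```

```text
2.85 [-0.104  0.509  1.53   0.318  1.286 -0.608] [ 0.07  0.26 -0.46] (array([ 0.1, 22.8, 63.9]), 'tilt', np.float64(19.9), 'yaw', np.float64(22.11))
(array([-0. , -0.2, 59.9]), array([0.1, 0.1, 0. ]))
```

View pics/w3c.png

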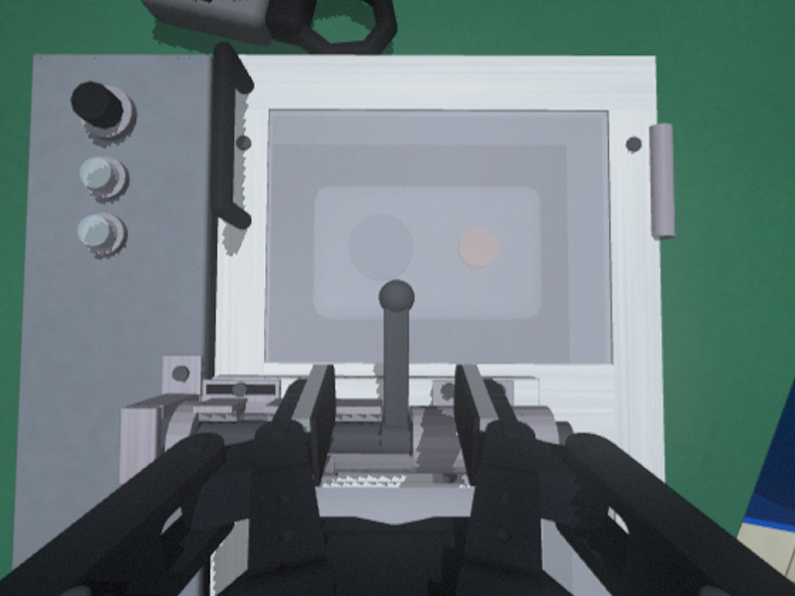

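servo_tool(
  steps=[
    [0.5,0,25,0,0,0,0],
    [0.5,0,45,0,0,0,-0.2],
    [0.5,0,60,0,0,0,-0.3],
    [0.5,0,60,0,0,0,-0.4],
    [0.5,0,60,0,0,0,-0.5],
  ],
)

```text
clock: 3.4
position: [0.6376, 0.0562, 0.137]
eef_rot: [-2.747, -0.536, 0.093]
contact_force: [-0.4, 0.1, 0.2]
opening: 0.253
```

```bash
python3 - <<'E'
from h import *
o,p,d=shot("w4");print(o["clock"],o["joints"].round(3),o["contact_force"].round(2),where(o,0),o["opening"])
cv2.imwrite("pics/w4c.png",cv2.resize(p[:,:,::-1],None,fx=1.42,fy=1.42,interpolation=cv2.INTER_CUBIC))
E
```

```text
3.4 [-0.079  0.556  1.589  0.337  1.178 -0.622] [-0.39  0.05  0.21] (array([ 1.3, 42.3,  8.6]), 'tilt', np.float64(19.9), 'yaw', np.float64(22.06)) 0.25276078689482334
```

View pics/w4c.png

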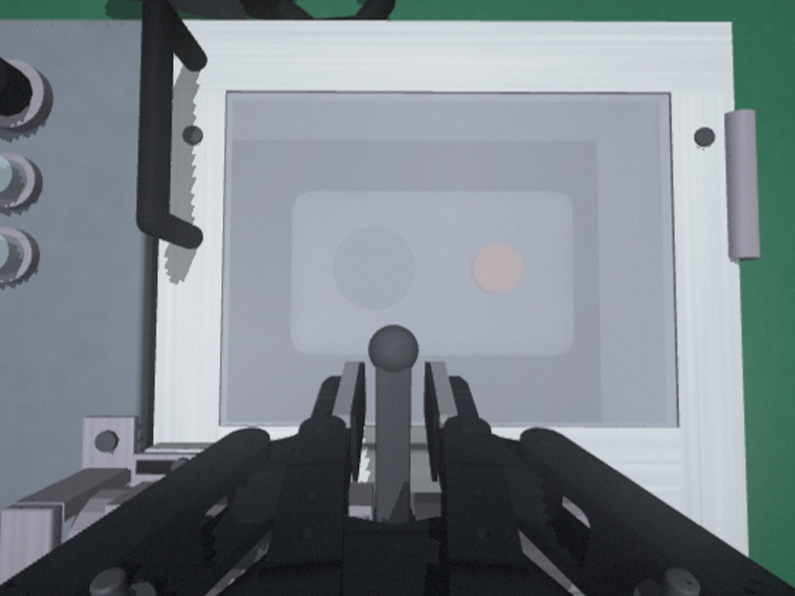

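servo_tool(
  steps=[
    [0,0,0,0,0,0,-0.7],
    [0,0,0,0,0,0,-1],
    [0,0,0,0,0,0,-1],
    [0,0,0,0,0,0,-1],
    [0,0,0,0,0,0,-1],
  ],
  grip_force=25,
)

```text
clock: 3.95
position: [0.6379, 0.0559, 0.137]
eef_rot: [-2.746, -0.534, 0.092]
contact_force: [0.6, -1.7, 7.0]
opening: 0.122
```

```bash
python3 - <<'E'
from h import *
from cell import readout
o=readout.observe();print(o["contact_force"].round(2),where(o,0),o["opening"])
# lift path: rows relative
for i in range(1,13):
    th=10+i*5.5; a=20+i*2.5
    print(rel(o,*target(th,a,r=.0431)))
E
```

```text
[ 0.56 -1.67  6.98] (array([ 1.4, 41.9,  8.6]), 'tilt', np.float64(20.0), 'yaw', np.float64(22.01)) 0.12200742357578304
(array([-1.4, -1.5, -2.9]), array([ 2.5, -0.1, -0. ]))
(array([-1.4, -2.4, -7.1]), array([ 5. , -0.1, -0. ]))
(array([ -1.4,  -2.9, -11.3]), array([ 7.5, -0.1,  0. ]))
(array([ -1.4,  -3.1, -15.5]), array([10. , -0.1,  0. ]))
(array([ -1.4,  -2.8, -19.7]), array([12.5, -0.1,  0. ]))
(array([ -1.4,  -2.2, -23.8]), array([15. , -0.1,  0. ]))
(array([ -1.4,  -1.2, -27.7]), array([17.5, -0.1,  0. ]))
(array([ -1.4,   0.2, -31.5]), array([20. , -0.1,  0. ]))
(array([ -1.4,   1.9, -35.1]), array([22.5, -0.1,  0. ]))
(array([ -1.4,   4. , -38.5]), array([25. , -0.1,  0. ]))
(array([ -1.4,   6.3, -41.7]), array([27.5, -0.1,  0. ]))
(array([ -1.4,   8.9, -44.5]), array([30. , -0.1,  0. ]))
```

```bash
python3 - <<'E'
from h import *
from cell import readout
o=readout.observe()
for i in range(1,14):
    th=11.6+i*5; a=20+i*2.5
    print(i,th,*rel(o,*target(th,a,r=.0428,s=-.0014)))
E
```

```text
1 16.6 [-0.  -1.2 -3.8] [ 2.5 -0.1 -0. ]
2 21.6 [-0.  -2.1 -7.6] [ 5.  -0.1 -0. ]
3 26.6 [ -0.   -2.6 -11.4] [ 7.5 -0.1  0. ]
4 31.6 [ -0.   -2.9 -15.2] [10.  -0.1  0. ]
5 36.6 [ -0.   -2.7 -19. ] [12.5 -0.1  0. ]
6 41.6 [ -0.   -2.3 -22.7] [15.  -0.1  0. ]
7 46.6 [ -0.   -1.6 -26.3] [17.5 -0.1  0. ]
8 51.6 [  0.   -0.5 -29.8] [20.  -0.1  0. ]
9 56.6 [  0.    0.8 -33.2] [22.5 -0.1  0. ]
10 61.6 [  0.    2.4 -36.5] [25.  -0.1  0. ]
11 66.6 [  0.    4.3 -39.5] [27.5 -0.1  0. ]
12 71.6 [  0.    6.4 -42.3] [30.  -0.1  0. ]
13 76.6 [  0.    8.7 -44.9] [32.5 -0.1  0. ]
```

servo_tool(
  steps=[
    [0,-1.2,-3.8,2.5,0,0,-1],
    [0,-2.1,-7.6,5,0,0,-1],
    [0,-2.6,-11.4,7.5,0,0,-1],
    [0,-2.9,-15.2,10,0,0,-1],
    [0,-2.8,-19,12.5,0,0,-1],
    [0,-2.8,-19,12.5,0,0,-1],
  ],
)

```text
clock: 4.55
position: [0.6383, 0.0531, 0.1545]
eef_rot: [-2.53, -0.491, 0.145]
contact_force: [-0.2, 4.4, 0.6]
opening: 0.122
```

```bash
python3 - <<'E'
from h import *
o,p,d=shot("w5");print(o["clock"],o["joints"].round(3),o["contact_force"].round(2),where(o,0),o["opening"])
cv2.imwrite("pics/w5c.png",cv2.resize(p[:,:,::-1],None,fx=1.42,fy=1.42,interpolation=cv2.INTER_CUBIC))
for i in range(6,14):
    th=11.6+i*5; a=20+i*2.5
    print(i,th,*rel(o,*target(th,a,r=.0428,s=-.0014)))
E
```

```text
4.55 [-0.168  0.622  1.512  0.49   1.361 -0.742] [-0.2   4.35  0.6 ] (array([ 0.8, 35.4, 24.2]), 'tilt', np.float64(32.8), 'yaw', np.float64(21.98)) 0.12210996270809515
6 41.6 [ 0.6 -0.2 -5.4] [ 2.2 -0.  -0.1]
7 46.6 [ 0.6 -0.2 -9.1] [ 4.7 -0.  -0.1]
8 51.6 [  0.6   0.  -12.8] [ 7.2 -0.  -0.1]
9 56.6 [  0.6   0.6 -16.4] [ 9.7 -0.  -0.1]
10 61.6 [  0.6   1.4 -19.9] [12.2 -0.  -0.1]
11 66.6 [  0.6   2.6 -23.3] [14.7 -0.  -0.1]
12 71.6 [  0.6   4.  -26.5] [17.2 -0.  -0.1]
13 76.6 [  0.6   5.7 -29.6] [19.7 -0.  -0.1]
```

View pics/w5c.png

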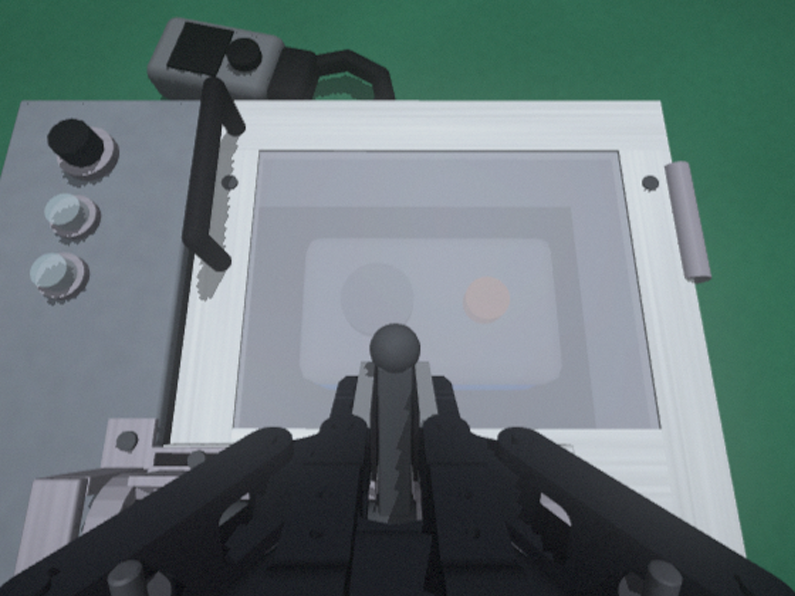

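servo_tool(
  steps=[
    [0,-0.2,-5.4,2.3,0,0,-1],
    [0,-0.2,-9.1,4.8,0,0,-1],
    [0,0,-12.8,7.3,0,0,-1],
    [0,0.6,-16.4,9.8,0,0,-1],
    [0,1.4,-19.9,12.3,0,0,-1],
    [0,2.6,-23.3,14.8,0,0,-1],
    [0,4,-26.5,17.3,0,0,-1],
    [0,5.2,-28.6,19,0,0,-1],
    [0,5.2,-28.6,19,0,0,-1],
  ],
)

```text
clock: 5.5
position: [0.6455, 0.035, 0.1762]
eef_rot: [-2.205, -0.429, 0.209]
contact_force: [-2.6, 4.4, 3.3]
opening: 0.122
```

```bash
python3 - <<'E'
from h import *
o,p,d=shot("w6");print(o["clock"],o["joints"].round(3),o["contact_force"].round(2),where(o,0),o["opening"])
cv2.imwrite("pics/w6c.png",cv2.resize(p[:,:,::-1],None,fx=1.42,fy=1.42,interpolation=cv2.INTER_CUBIC))
p,d=vision.capture("scene") if 0 else _v.capture("scene"); cv2.imwrite("pics/s6.png",cv2.resize(p[130:280,180:400,::-1],None,fx=3.6,fy=3.6,interpolation=cv2.INTER_CUBIC))
E
```

```text
5.5 [-0.282  0.763  1.379  0.667  1.646 -0.845] [-2.58  4.36  3.26] (array([ 0.7, 11.4, 41.8]), 'tilt', np.float64(51.8), 'yaw', np.float64(22.04)) 0.12228290415673196Traceback (most recent call last):
  File "<stdin>", line 4, in <module>
NameError: name '_v' is not defined
```

View pics/w6c.png

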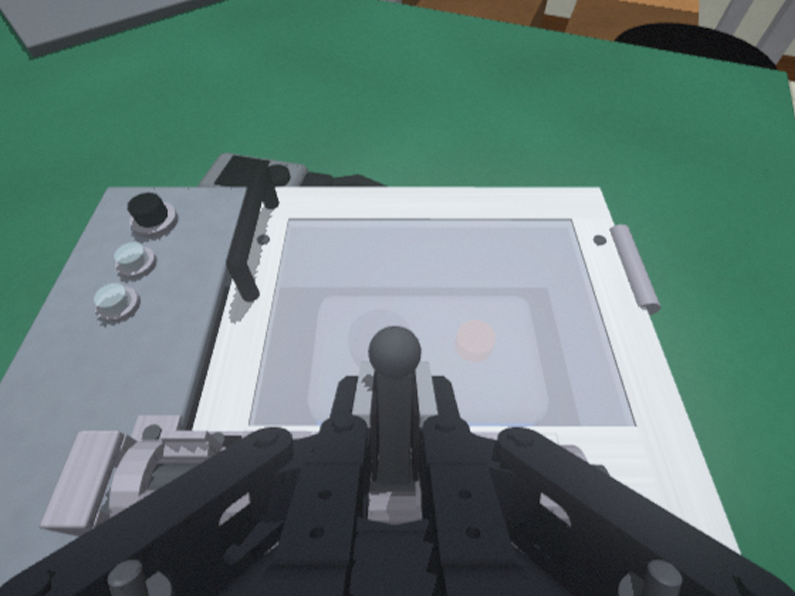

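```bash
python3 - <<'E'
from h import *
from cell import vision as V
import pickle
o=pickle.load(open("pics/w6.pkl","rb"));T=wristT(o);d=np.load("pics/w6.npy")
for u,v in [(277,246),(278,255),(278,290),(278,320)]:
    P=bp("wrist",u,v,d[v,u],T)-axis0();print((np.array([P@ex,P@ey,P@ez])*1e3).round(1))
p,d=V.capture("scene"); cv2.imwrite("pics/s6.png",cv2.resize(p[130:280,180:400,::-1],None,fx=3.6,fy=3.6,interpolation=cv2.INTER_CUBIC))
E
```

```text
[ 1.  21.8 67. ]
[ 1.4 18.3 65.9]
[ 1.4 11.5 44.8]
[ 1.4  3.7 25. ]
```

View pics/s6.png

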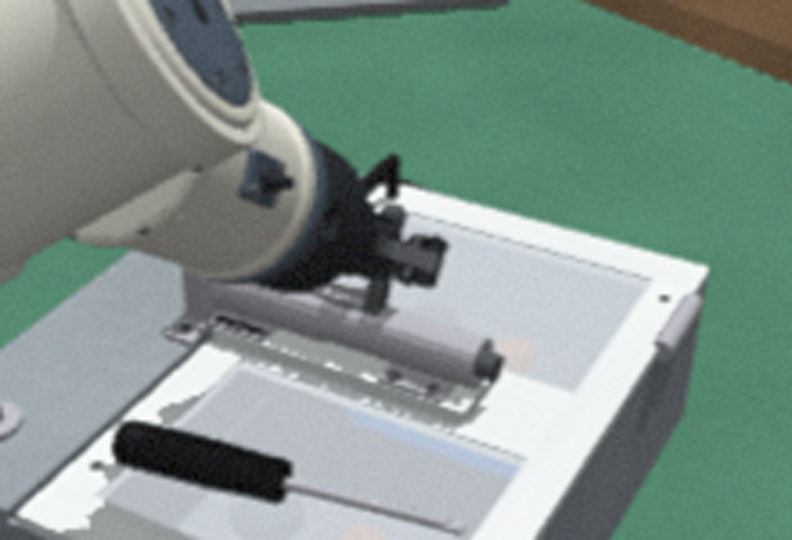

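servo_tool(
  steps=[
    [-4,0,0,0,0,0,-1],
    [-8,0,0,0,0,0,-1],
    [-12,0,0,0,0,0,-1],
    [-16,0,0,0,0,0,-1],
    [-20,0,0,0,0,0,-1],
  ],
)

```text
clock: 6.1
position: [0.6274, 0.0277, 0.1762]
eef_rot: [-2.208, -0.43, 0.207]
contact_force: [1.2, 5.8, -1.1]
opening: 0.121
```

```bash
python3 - <<'E'
from h import *
from cell import readout
o=readout.observe();f=o["contact_force"]
print(np.array([f@ex,f@ey,f@ez]).round(2),where(o,0),o["opening"])
E
```

```text
[ 3.33  4.96 -1.13] (array([-18.8,  11.5,  41.8]), 'tilt', np.float64(51.6), 'yaw', np.float64(22.03)) 0.12050400160468192
```

servo_tool(
  steps=[
    [-5,0,0,0,0,0,-1],
    [-10,0,0,0,0,0,-1],
    [-15,0,0,0,0,0,-1],
    [-20,0,0,0,0,0,-1],
    [-25,0,0,0,0,0,-1],
    [-30,0,0,0,0,0,-1],
    [-35,0,0,0,0,0,-1],
    [-39,0,0,0,0,0,-1],
    [-42,0,0,0,0,0,-1],
    [-42,0,0,0,0,0,-1],
  ],
)

```text
clock: 7.1
position: [0.588, 0.0119, 0.1762]
eef_rot: [-2.208, -0.43, 0.208]
contact_force: [-1.2, 5.8, 0.1]
opening: 0.126
```

```bash
python3 - <<'E'
from h import *
o,p,d=shot("w7");f=o["contact_force"]
print(o["clock"],np.array([f@ex,f@ey,f@ez]).round(2),where(o,0),o["opening"],o["joints"].round(2))
cv2.imwrite("pics/w7c.png",cv2.resize(p[:,:,::-1],None,fx=1.42,fy=1.42,interpolation=cv2.INTER_CUBIC))
from cell import vision as V
for n in("scene","top"):
    p,d=V.capture(n);cv2.imwrite(f"pics/{n}7.png",p[:,:,::-1])
E
```

```text
7.1 [1.02 5.81 0.09] (array([-61.3,  11.6,  41.8]), 'tilt', np.float64(51.6), 'yaw', np.float64(22.04)) 0.12576312628288244 [-0.33  0.7   1.51  0.63  1.62 -0.92]
```

View pics/w7c.png

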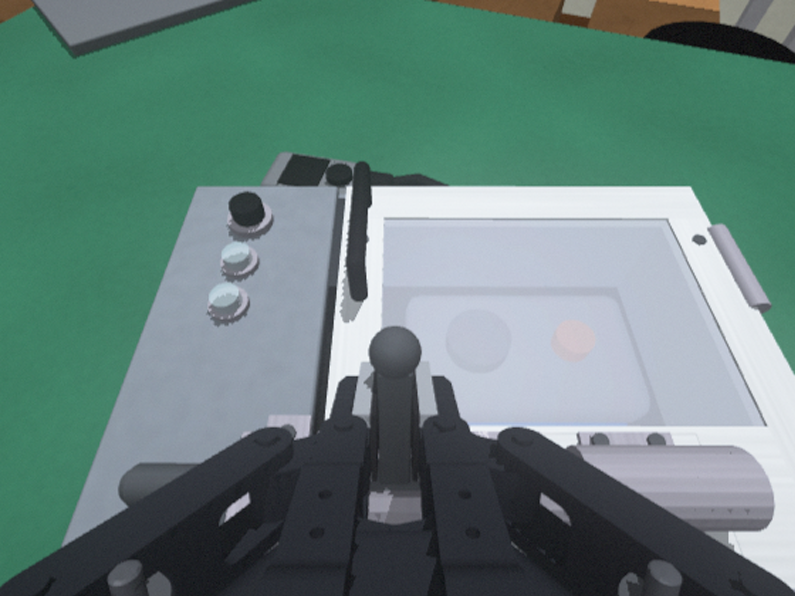

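```bash
cat >> h.py <<'E'
def plan(o,ths,s,k=.5,r=.0434,th0=74.6,a0=51.6):
    for th in ths: print(round(th,1),*rel(o,*target(th,a0-(th0-th)*k,r=r,s=s)))
def rep():
    from cell import readout
    o=readout.observe();f=o["contact_force"];w=where(o,0)
    print(o["clock"].round(2),"F",np.array([f@ex,f@ey,f@ez]).round(2),w,"th",np.degrees(np.arctan2(w[0][2],w[0][1])).round(1),"r",np.hypot(*w[0][1:]).round(1),o["opening"].round(3))
    return o
E
python3 - <<'E'
from h import *
o=rep();plan(o,[72,69,66,64,62,60,58,56,54,52],.0618)
E
```

```text
Traceback (most recent call last):
  File "h.py", line 51, in rep
    print(o["clock"].round(2),"F",np.array([f@ex,f@ey,f@ez]).round(2),w,"th",np.degrees(np.arctan2(w[0][2],w[0][1])).round(1),"r",np.hypot(*w[0][1:]).round(1),o["opening"].round(3))
          ^^^^^^^^^^^^^^^^
AttributeError: 'float' object has no attribute 'round'
```

```bash
sed -i 's/o\["clock"\].round(2)/o["clock"]/;s/o\["opening"\].round(3)/round(o["opening"],3)/' h.py
python3 - <<'E'
from h import *
o=rep();plan(o,[72,69,66,64,62,60,58,56,54,52],.0618)
E
```

```text
7.25 F [ 0.06  5.2  -0.8 ] (array([-61.3,  11.6,  41.8]), 'tilt', np.float64(51.6), 'yaw', np.float64(22.06)) th 74.5 r 43.4 0.124
72 [-0.5 -0.3  1.7] [-1.3  0.  -0. ]
69 [-0.5 -0.5  3.9] [-2.8  0.  -0. ]
66 [-0.5 -0.7  6. ] [-4.3  0.  -0. ]
64 [-0.5 -0.7  7.5] [-5.3  0.  -0. ]
62 [-0.5 -0.7  8.9] [-6.3  0.  -0. ]
60 [-0.5 -0.6 10.4] [-7.3  0.  -0. ]
58 [-0.5 -0.5 11.8] [-8.3  0.  -0. ]
56 [-0.5 -0.3 13.3] [-9.3  0.  -0. ]
54 [-0.5 -0.  14.8] [-10.3   0.   -0. ]
52 [-0.5  0.2 16.2] [-11.3   0.   -0. ]
```

servo_tool(
  steps=[
    [-0.5,-0.3,1.7,-1.3,0,0,-1],
    [-0.5,-0.5,3.9,-2.8,0,0,-1],
    [-0.5,-0.7,5,-3.5,0,0,-1],
    [-0.5,-0.7,6,-4.3,0,0,-1],
    [-0.5,-0.7,6,-4.3,0,0,-1],
  ],
)

```text
clock: 7.75
position: [0.5866, 0.0151, 0.1733]
eef_rot: [-2.286, -0.446, 0.192]
contact_force: [2.0, -4.9, 4.3]
opening: 0.129
```

```bash
python3 - <<'E'
from h import *
o=rep();plan(o,[64,63,62,61,60,58,56,54,52],.0618)
E
```

```text
7.75 F [ 0.05 -5.28  4.3 ] (array([-61.4,  16. ,  40. ]), 'tilt', np.float64(47.0), 'yaw', np.float64(22.03)) th 68.2 r 43.1 0.129
64 [-0.4 -1.1  2.9] [-0.7 -0.1  0. ]
63 [-0.4 -1.1  3.6] [-1.2 -0.1  0. ]
62 [-0.4 -1.2  4.3] [-1.7 -0.1  0. ]
61 [-0.4 -1.2  5. ] [-2.2 -0.1  0. ]
60 [-0.4 -1.2  5.8] [-2.7 -0.1  0. ]
58 [-0.4 -1.2  7.2] [-3.7 -0.1  0. ]
56 [-0.4 -1.1  8.7] [-4.7 -0.1  0. ]
54 [-0.4 -1.  10.2] [-5.7 -0.1  0. ]
52 [-0.4 -0.8 11.7] [-6.7 -0.1  0. ]
```

```bash
python3 - <<'E'
from h import *
o=rep();plan(o,[67,66,65,64,63,62,61,60,58,56,54,52],.0618,k=1,th0=68,a0=47,r=.0431)
E
```

```text
7.75 F [ 0.05 -5.28  4.3 ] (array([-61.4,  16. ,  40. ]), 'tilt', np.float64(47.0), 'yaw', np.float64(22.03)) th 68.2 r 43.1 0.129
67 [-0.4  0.   0.8] [-1.  -0.1  0. ]
66 [-0.4  0.1  1.5] [-2.  -0.1  0. ]
65 [-0.4  0.2  2.2] [-3.  -0.1  0. ]
64 [-0.4  0.3  2.9] [-4.  -0.1  0. ]
63 [-0.4  0.4  3.6] [-5.  -0.1  0. ]
62 [-0.4  0.5  4.3] [-6.  -0.1  0. ]
61 [-0.4  0.7  5. ] [-7.  -0.1  0. ]
60 [-0.4  0.8  5.7] [-8.  -0.1  0. ]
58 [-0.4  1.2  7.1] [-10.   -0.1   0. ]
56 [-0.4  1.5  8.4] [-12.   -0.1   0. ]
54 [-0.4  2.   9.8] [-14.   -0.1   0. ]
52 [-0.4  2.4 11.1] [-16.   -0.1   0. ]
```

servo_tool(
  steps=[
    [0,0,0.7,-1,0,0,-1],
    [0,0.1,1.4,-2,0,0,-1],
    [0,0.1,1.4,-2,0,0,-1],
  ],
)

```text
clock: 8.05
position: [0.5862, 0.0161, 0.1721]
eef_rot: [-2.319, -0.452, 0.186]
contact_force: [2.1, -5.0, 4.6]
opening: 0.119
```

```bash
python3 - <<'E'
from h import *
o=rep()
E
```

```text
8.05 F [ 0.05 -5.44  4.59] (array([-61.4,  17.6,  39.3]), 'tilt', np.float64(45.1), 'yaw', np.float64(22.02)) th 65.9 r 43.1 0.119
```

```bash
python3 - <<'E'
from h import *
o=rep();plan(o,[64,62,60,58,56,54,52,50],.0614,k=2,th0=66,a0=45.1,r=.0431)
E
```

```text
8.05 F [ 0.05 -5.44  4.59] (array([-61.4,  17.6,  39.3]), 'tilt', np.float64(45.1), 'yaw', np.float64(22.02)) th 65.9 r 43.1 0.119
64 [-0.   0.7  1.3] [-4.  -0.1  0. ]
62 [-0.   1.6  2.6] [-8.  -0.1  0. ]
60 [-0.   2.5  3.8] [-12.   -0.1   0. ]
58 [-0.   3.4  4.9] [-16.   -0.1   0. ]
56 [-0.   4.3  6. ] [-20.   -0.1   0. ]
54 [-0.   5.2  7. ] [-24.   -0.1   0. ]
52 [-0.   6.2  7.9] [-28.   -0.1   0. ]
50 [-0.   7.2  8.8] [-32.   -0.1   0. ]
```

servo_tool(
  steps=[
    [0,0.7,1.3,-4,0,0,-1],
    [0,1.6,2.6,-8,0,0,-1],
    [0,1.6,2.6,-8,0,0,-1],
  ],
)

```text
clock: 8.35
position: [0.5846, 0.0176, 0.1682]
eef_rot: [-2.455, -0.48, 0.162]
contact_force: [-0.4, -2.0, -5.5]
opening: 0.122
```

```bash
python3 - <<'E'
from h import *
o=rep()
E
```

```text
8.35 F [-1.08 -1.67 -5.46] (array([-62.2,  21.6,  37.1]), 'tilt', np.float64(37.1), 'yaw', np.float64(22.13)) th 59.8 r 42.9 0.122
```

```bash
python3 - <<'E'
from h import *
o=rep();plan(o,[58.5,57,55.5,54,52,50],.0622,k=1,th0=59.8,a0=37.1,r=.0430)
E
```

```text
8.35 F [-1.08 -1.67 -5.46] (array([-62.2,  21.6,  37.1]), 'tilt', np.float64(37.1), 'yaw', np.float64(22.13)) th 59.8 r 42.9 0.122
58.5 [ 0.1 -0.   0.9] [-1.3  0.1  0. ]
57 [0.1 0.1 2. ] [-2.8  0.1  0. ]
55.5 [0.1 0.2 3. ] [-4.3  0.1  0. ]
54 [0.1 0.3 4. ] [-5.8  0.1  0. ]
52 [0.1 0.6 5.4] [-7.8  0.1  0. ]
50 [0.1 0.9 6.8] [-9.8  0.1  0. ]
```

servo_tool(
  steps=[
    [0,0.2,0.9,-1.3,0,0,-1],
    [0,0.4,1.9,-2.8,0,0,-1],
    [0,0.4,1.9,-2.8,0,0,-1],
  ],
)

```text
clock: 8.65
position: [0.5843, 0.0183, 0.1667]
eef_rot: [-2.501, -0.487, 0.153]
contact_force: [-2.8, 1.0, -3.3]
opening: 0.119
```

```bash
python3 - <<'E'
from h import *
o=rep()
E
```

```text
8.65 F [-2.23  1.97 -3.29] (array([-62.3,  23. ,  36.1]), 'tilt', np.float64(34.4), 'yaw', np.float64(22.08)) th 57.5 r 42.8 0.119
```

servo_tool(
  steps=[
    [0,0,1,-1,0,0,-1],
    [0,0,2,-2,0,0,-1],
    [0,0.1,3,-3,0,0,-1],
    [0,0.1,3,-3,0,0,-1],
  ],
)

```text
clock: 9.05
position: [0.5839, 0.0194, 0.1646]
eef_rot: [-2.553, -0.498, 0.141]
contact_force: [-3.7, -0.1, 0.9]
opening: 0.119
```

```bash
python3 - <<'E'
from h import *
o=rep()
plan(o,[50,48,46,44,42,40,38,36],.0622,k=.85,th0=53,a0=31.6,r=.0430)
E
```

```text
9.05 F [-3.44  1.28  0.92] (array([-62.3,  25.1,  34.5]), 'tilt', np.float64(31.4), 'yaw', np.float64(22.08)) th 54.0 r 42.7 0.119
50 [ 0.1 -0.6  2.7] [-2.3  0.1 -0. ]
48 [ 0.1 -0.5  4.1] [-4.   0.1 -0. ]
46 [ 0.1 -0.3  5.5] [-5.7  0.1 -0. ]
44 [ 0.1 -0.1  6.9] [-7.4  0.1 -0. ]
42 [0.1 0.1 8.3] [-9.1  0.1 -0. ]
40 [0.1 0.4 9.6] [-10.8   0.1  -0. ]
38 [ 0.1  0.7 11. ] [-12.5   0.1  -0. ]
36 [ 0.1  1.1 12.4] [-14.2   0.1  -0. ]
```

servo_tool(
  steps=[
    [-0.7,-0.3,0.8,-1,0,0,-1],
    [-0.7,-0.4,1.5,-1.5,0,0,-1],
    [-0.7,-0.4,1.5,-1.5,0,0,-1],
  ],
)

```text
clock: 9.35
position: [0.5835, 0.02, 0.1635]
eef_rot: [-2.579, -0.503, 0.134]
contact_force: [-2.5, -3.1, -0.3]
opening: 0.119
```

```bash
python3 - <<'E'
from h import *
o=rep()
plan(o,[50,48,46,44,42,40,38,36],.063,k=.85,th0=53,a0=31.6,r=.0430)
E
```

```text
9.35 F [-3.47 -1.9  -0.31] (array([-62.4,  26.1,  33.7]), 'tilt', np.float64(29.8), 'yaw', np.float64(22.05)) th 52.2 r 42.6 0.119
50 [-0.6 -0.7  1.4] [-0.8 -0.   0. ]
48 [-0.6 -0.6  2.8] [-2.5 -0.   0. ]
46 [-0.6 -0.5  4.2] [-4.2 -0.   0. ]
44 [-0.6 -0.4  5.6] [-5.9 -0.   0. ]
42 [-0.6 -0.1  7. ] [-7.6 -0.   0. ]
40 [-0.6  0.1  8.4] [-9.3 -0.   0. ]
38 [-0.6  0.4  9.8] [-11.  -0.   0.]
36 [-0.6  0.8 11.2] [-12.7  -0.    0. ]
```

servo_tool(
  steps=[
    [0,0,0,0,0,0,-1],
    [0,0,0,0,0,0,-1],
  ],
)

```text
clock: 9.55
position: [0.5835, 0.02, 0.1635]
eef_rot: [-2.578, -0.502, 0.134]
contact_force: [-3.7, -1.1, 0.4]
opening: 0.124
```

```bash
python3 - <<'E'
from h import *
o=rep()
o,p,d=shot("w8")
T=wristT(o)
rep()
for u,v in [(277,246),(278,255),(278,290),(278,310)]:
    P=bp("wrist",u,v,d[v,u],T)-axis0();print((np.array([P@ex,P@ey,P@ez])*1e3).round(1))
cv2.imwrite("pics/w8c.png",cv2.resize(p[:,:,::-1],None,fx=1.42,fy=1.42,interpolation=cv2.INTER_CUBIC))
E
```

```text
9.55 F [-3.86  0.35  0.39] (array([-62.4,  26.1,  33.7]), 'tilt', np.float64(29.9), 'yaw', np.float64(22.03)) th 52.2 r 42.6 0.124
9.6 F [-4.12 -2.01  0.49] (array([-62.4,  26.2,  33.7]), 'tilt', np.float64(29.9), 'yaw', np.float64(22.03)) th 52.1 r 42.7 0.122
[-62.1  45.2  54.5]
[-61.7  41.7  53.4]
[-61.7  27.5  36.7]
[-61.7  18.1  28.2]
```

View pics/w8c.png

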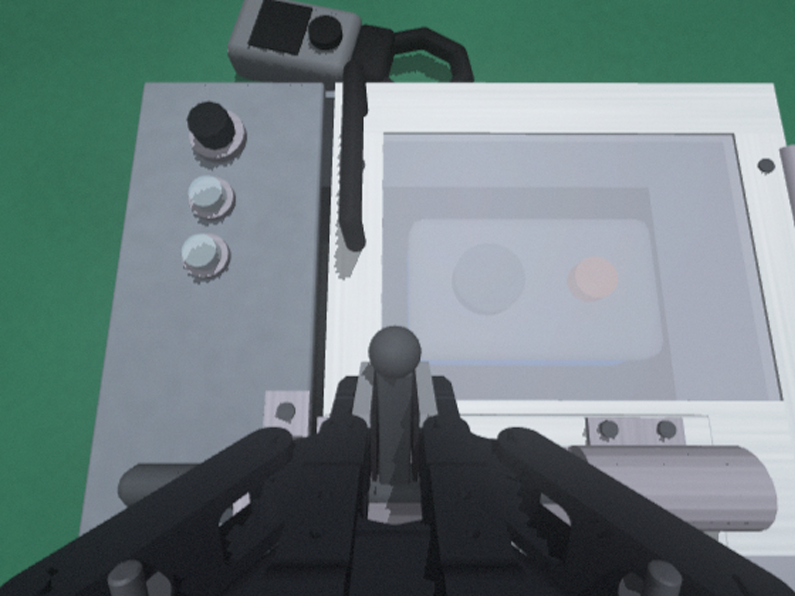

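servo_tool(
  steps=[
    [-1,0,0,0,0,0,-1],
    [-1,0,0,0,0,0,-1],
    [-1,0,0,0,0,0,-1],
  ],
)

```text
clock: 9.9
position: [0.5834, 0.0199, 0.1635]
eef_rot: [-2.578, -0.502, 0.132]
contact_force: [3.3, 0.8, -2.1]
opening: 0.122
```

```bash
python3 - <<'E'
from h import *
o=rep()
plan(o,[50,47,44,41,38,35],.0632,k=.85,th0=52.2,a0=29.9,r=.0430)
E
```

```text
9.9 F [ 3.32 -0.49 -2.13] (array([-62.6,  26.1,  33.8]), 'tilt', np.float64(29.9), 'yaw', np.float64(22.0)) th 52.3 r 42.7 0.122
50 [-0.6 -0.3  1.5] [-1.8 -0.1 -0. ]
47 [-0.6 -0.2  3.6] [-4.4 -0.1 -0. ]
44 [-0.6  0.   5.6] [-6.9 -0.1 -0. ]
41 [-0.6  0.3  7.7] [-9.5 -0.1 -0. ]
38 [-0.6  0.8  9.8] [-12.   -0.1  -0. ]
35 [-0.6  1.3 11.8] [-14.6  -0.1  -0. ]
```

servo_tool(
  steps=[
    [0.5,-0.3,1.5,-1.8,0,0,-1],
    [0.5,-0.2,3.6,-4.4,0,0,-1],
    [0.5,0,5.6,-6.9,0,0,-1],
    [0.5,0,5.6,-6.9,0,0,-1],
  ],
)

```text
clock: 10.3
position: [0.5825, 0.0218, 0.1586]
eef_rot: [-2.701, -0.528, 0.104]
contact_force: [3.1, -5.9, -5.2]
opening: 0.123
```

```bash
python3 - <<'E'
from h import *
o=rep()
plan(o,[41,38,35,32,29,26,23,20,17,14,11],.0625,k=.9,th0=44.6,a0=22.8,r=.0428)
E
```

```text
10.3 F [ 0.65 -6.61 -5.18] (array([-62.6,  30.3,  29.8]), 'tilt', np.float64(22.6), 'yaw', np.float64(22.1)) th 44.5 r 42.5 0.123
41 [ 0.1 -0.1  2.3] [-3.1 -0.1  0.1]
38 [0.1 0.1 4.4] [-5.8 -0.1  0.1]
35 [0.1 0.4 6.5] [-8.5 -0.1  0.1]
32 [0.1 0.9 8.5] [-11.2  -0.1   0.1]
29 [ 0.1  1.4 10.6] [-13.9  -0.1   0.1]
26 [ 0.1  2.1 12.6] [-16.6  -0.1   0.1]
23 [ 0.1  2.8 14.5] [-19.3  -0.1   0.1]
20 [ 0.1  3.7 16.5] [-22.   -0.1   0.1]
17 [ 0.1  4.7 18.3] [-24.7  -0.1   0.1]
14 [ 0.1  5.7 20.2] [-27.4  -0.1   0.1]
11 [ 0.1  6.9 22. ] [-30.1  -0.1   0.1]
```

```bash
python3 - <<'E'
from h import *
o=rep()
plan(o,[41,38,35,32,29,26],.0625,k=.9,th0=44.6,a0=22.8,r=.0418)
E
```

```text
10.3 F [ 0.65 -6.61 -5.18] (array([-62.6,  30.3,  29.8]), 'tilt', np.float64(22.6), 'yaw', np.float64(22.1)) th 44.5 r 42.5 0.123
41 [0.1 0.8 2.7] [-3.1 -0.1  0.1]
38 [0.1 1.  4.7] [-5.8 -0.1  0.1]
35 [0.1 1.4 6.7] [-8.5 -0.1  0.1]
32 [0.1 1.8 8.7] [-11.2  -0.1   0.1]
29 [ 0.1  2.4 10.7] [-13.9  -0.1   0.1]
26 [ 0.1  3.1 12.6] [-16.6  -0.1   0.1]
```

servo_tool(
  steps=[
    [0,0.8,2.7,-3,0,0,-1],
    [0,1,4.7,-5.8,0,0,-1],
    [0,1.4,6.7,-8.5,0,0,-1],
    [0,1.4,6.7,-8.5,0,0,-1],
  ],
)

```text
clock: 10.7
position: [0.582, 0.0233, 0.1524]
eef_rot: [-2.844, -0.557, 0.067]
contact_force: [2.6, -7.2, -0.8]
opening: 0.127
```

```bash
python3 - <<'E'
from h import *
o=rep()
plan(o,[32,29,26,23,20,17,14,11],.0625,k=.9,th0=35,a0=14.1,r=.0418)
E
```

```text
10.7 F [-0.31 -7.59 -0.75] (array([-62.6,  34.5,  24.5]), 'tilt', np.float64(14.1), 'yaw', np.float64(22.14)) th 35.4 r 42.3 0.127
32 [0.1 0.5 2.5] [-2.7 -0.1  0.1]
29 [0.1 0.8 4.6] [-5.4 -0.1  0.1]
26 [0.1 1.2 6.6] [-8.1 -0.1  0.1]
23 [0.1 1.6 8.6] [-10.8  -0.1   0.1]
20 [ 0.1  2.2 10.6] [-13.5  -0.1   0.1]
17 [ 0.1  2.9 12.5] [-16.2  -0.1   0.1]
14 [ 0.1  3.7 14.5] [-18.9  -0.1   0.1]
11 [ 0.   4.6 16.3] [-21.6  -0.1   0.1]
```

servo_tool(
  steps=[
    [0,0.8,2.5,-2.7,0,0,-1],
    [0,1.2,4.6,-5.4,0,0,-1],
    [0,1.6,6.6,-8.1,0,0,-1],
    [0,2,8.6,-10.8,0,0,-1],
    [0,2,8.6,-10.8,0,0,-1],
  ],
)

```text
clock: 11.2
position: [0.5818, 0.0239, 0.144]
eef_rot: [-3.025, -0.592, 0.015]
contact_force: [0.1, -5.4, 2.0]
opening: 0.118
```

```bash
python3 - <<'E'
from h import *
o=rep()
plan(o,[20,17,14,12,11,10,9,8],.0625,k=.9,th0=22.8,a0=3.3,r=.0418)
E
```

```text
11.2 F [-1.94 -5.05  2.04] (array([-62.6,  38.7,  16.7]), 'tilt', np.float64(3.4), 'yaw', np.float64(22.15)) th 23.3 r 42.1 0.118
20 [0.  0.4 2.4] [-2.6 -0.1  0.1]
17 [0.  0.7 4.5] [-5.3 -0.1  0.1]
14 [0.  1.1 6.5] [-8.  -0.1  0.1]
12 [0.  1.5 7.8] [-9.8 -0.1  0.1]
11 [0.  1.6 8.5] [-10.7  -0.1   0.1]
10 [0.  1.8 9.2] [-11.6  -0.1   0.1]
9 [0.  2.  9.8] [-12.5  -0.1   0.1]
8 [ 0.   2.3 10.5] [-13.4  -0.1   0.1]
```

servo_tool(
  steps=[
    [0,0.5,2.4,-2.6,0,0,-1],
    [0,0.9,4.5,-5.3,0,0,-1],
    [0,1.3,6,-7.4,0,0,-1],
    [0,1.3,6,-7.4,0,0,-1],
  ],
)

```text
clock: 11.6
position: [0.582, 0.0235, 0.1383]
eef_rot: [3.018, 0.591, 0.022]
contact_force: [-2.3, -3.5, 5.8]
opening: 0.12
```

```bash
python3 - <<'E'
from h import *
o=rep()
plan(o,[13,12,11,10,9,8,7,6],.0626,k=.8,th0=14,a0=-4,r=.0418)
E
```

```text
11.6 F [-3.48 -2.33  5.77] (array([-62.5,  40.5,  10.9]), 'tilt', np.float64(-3.9), 'yaw', np.float64(22.15)) th 15.1 r 41.9 0.12
13 [-0.1 -0.   1.5] [-0.9 -0.1  0.1]
12 [-0.1  0.   2.2] [-1.7 -0.1  0.1]
11 [-0.1  0.1  2.9] [-2.5 -0.1  0.1]
10 [-0.1  0.2  3.6] [-3.3 -0.1  0.1]
9 [-0.1  0.3  4.3] [-4.1 -0.1  0.1]
8 [-0.1  0.4  5. ] [-4.9 -0.1  0.1]
7 [-0.1  0.5  5.6] [-5.7 -0.1  0.1]
6 [-0.1  0.6  6.3] [-6.5 -0.1  0.1]
```

servo_tool(
  steps=[
    [-0.3,0.1,0.8,-0.8,0,0,-1],
    [-0.3,0.2,1.5,-1.7,0,0,-1],
    [-0.3,0.2,1.5,-1.7,0,0,-1],
  ],
)

```text
clock: 11.9
position: [0.5822, 0.0231, 0.1377]
eef_rot: [2.991, 0.583, 0.032]
contact_force: [-4.2, -2.3, 16.4]
opening: 0.122
```

```bash
python3 - <<'E'
from h import *
o=rep()
E
```

```text
11.9 F [-4.72 -0.59 16.43] (array([-62.5,  40.6,  10.3]), 'tilt', np.float64(-5.5), 'yaw', np.float64(22.08)) th 14.2 r 41.9 0.122
```

servo_tool(
  steps=[
    [0,0,0.5,-0.5,0,0,-1],
    [0,0.1,1,-1,0,0,-1],
    [0,0.1,1,-1,0,0,-1],
  ],
)

```text
clock: 12.2
position: [0.5824, 0.0228, 0.1373]
eef_rot: [2.974, 0.579, 0.037]
contact_force: [-5.9, -2.2, 21.3]
opening: 0.124
```

```bash
python3 - <<'E'
from h import *
o,p,d=shot("w9")
T=wristT(o)
rep()
for u,v in [(277,246),(278,255),(278,290),(278,310)]:
    P=bp("wrist",u,v,d[v,u],T)-axis0();print((np.array([P@ex,P@ey,P@ez])*1e3).round(1))
cv2.imwrite("pics/w9c.png",cv2.resize(p[:,:,::-1],None,fx=1.42,fy=1.42,interpolation=cv2.INTER_CUBIC))
E
```

```text
12.25 F [-6.42  0.39 22.15] (array([-62.4,  40.7,   9.9]), 'tilt', np.float64(-6.5), 'yaw', np.float64(22.06)) th 13.7 r 41.9 0.119
[-62.2  68.9  16.4]
[-61.8  65.5  17.6]
[-61.8  43.6  11.8]
[-61.8  31.2  10.8]
```

View pics/w9c.png

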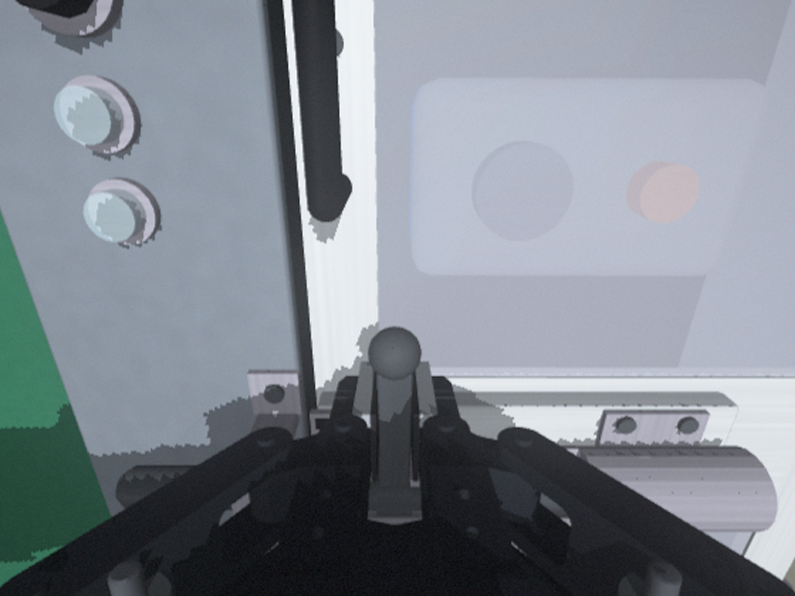

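servo_tool(
  steps=[
    [0,0,-1,0,0,0,-1],
    [0.3,0,-1,0,0,0,-0.75],
    [0.3,0,-1,0,0,0,-0.5],
    [0.3,0,-1,0,0,0,-0.5],
    [0.3,0,-1,0,0,0,-0.5],
  ],
)

```text
clock: 12.75
position: [0.5817, 0.0231, 0.1355]
eef_rot: [2.976, 0.58, 0.032]
contact_force: [0.0, -0.0, 0.0]
opening: 0.251
```

```bash
python3 - <<'E'
from h import *
o,p,d=shot("w10")
T=wristT(o)
rep()
for u,v in [(277,246),(278,255),(278,275),(278,290),(278,310)]:
    P=bp("wrist",u,v,d[v,u],T)-axis0();print((np.array([P@ex,P@ey,P@ez])*1e3).round(1))
cv2.imwrite("pics/w10c.png",cv2.resize(p[:,:,::-1],None,fx=1.42,fy=1.42,interpolation=cv2.INTER_CUBIC))
E
```

```text
12.8 F [-0.42  0.38  0.02] (array([-62.9,  41. ,   8. ]), 'tilt', np.float64(-6.4), 'yaw', np.float64(22.05)) th 11.0 r 41.8 0.248
[-62.7  69.9  15.5]
[-62.3  67.5  18.3]
[-62.4 132.  122.5]
[-62.3  47.5  14.4]
[-62.3  33.7  11.2]
```

View pics/w10c.png

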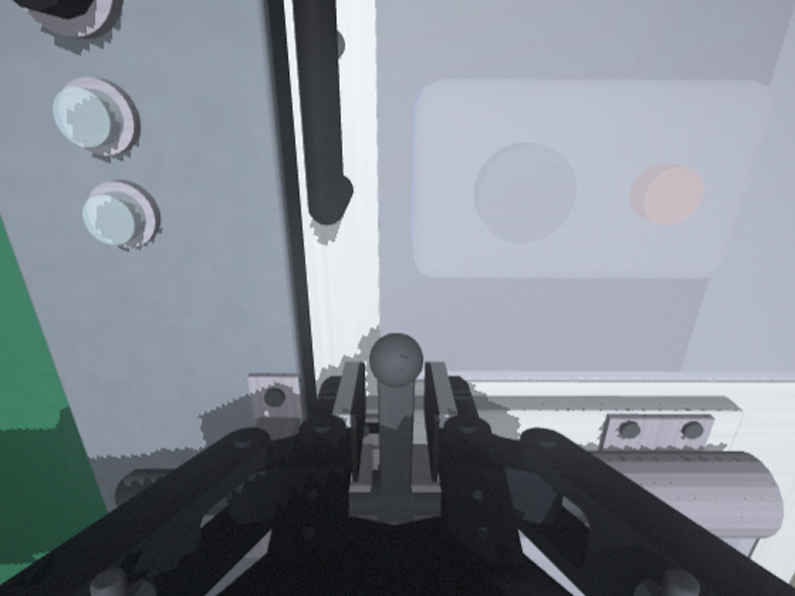

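servo_tool(
  steps=[
    [0,0,0,0,0,0,-0.2],
    [0,0,0,0,0,0,-0.2],
    [0,0,-30,0,0,0,-0.2],
    [0,0,-65,0,0,0,0],
    [0,50,-100,6.5,0,0,0],
    [0,95,-110,6.5,0,0,0],
    [0,95,-110,6.5,0,0,0],
    [0,95,-110,6.5,0,0,0],
  ],
)

```text
clock: 13.6
position: [0.6132, -0.0546, 0.2558]
eef_rot: [-3.083, -0.596, -0.001]
contact_force: [-1.3, 0.2, -0.1]
opening: 0.503
```

```bash
python3 - <<'E'
from h import *
o,p,d=shot("w11")
rep()
cv2.imwrite("pics/w11c.png",cv2.resize(p[:,:,::-1],None,fx=1.42,fy=1.42,interpolation=cv2.INTER_CUBIC))
from cell import vision as V
p,d=V.capture("scene");cv2.imwrite("pics/s11.png",cv2.resize(p[130:280,180:400,::-1],None,fx=3.6,fy=3.6,interpolation=cv2.INTER_CUBIC))
E
```

```text
13.65 F [-0.19 -0.27 -1.61] (array([-63.4, -43.4, 127.5]), 'tilt', np.float64(0.1), 'yaw', np.float64(21.96)) th 108.8 r 134.7 0.497
```

View pics/w11c.png

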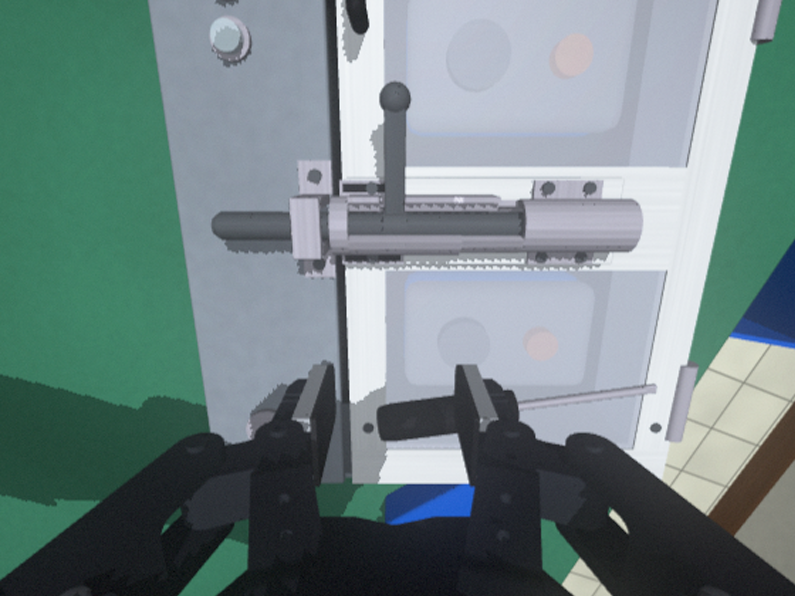

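View pics/s11.png

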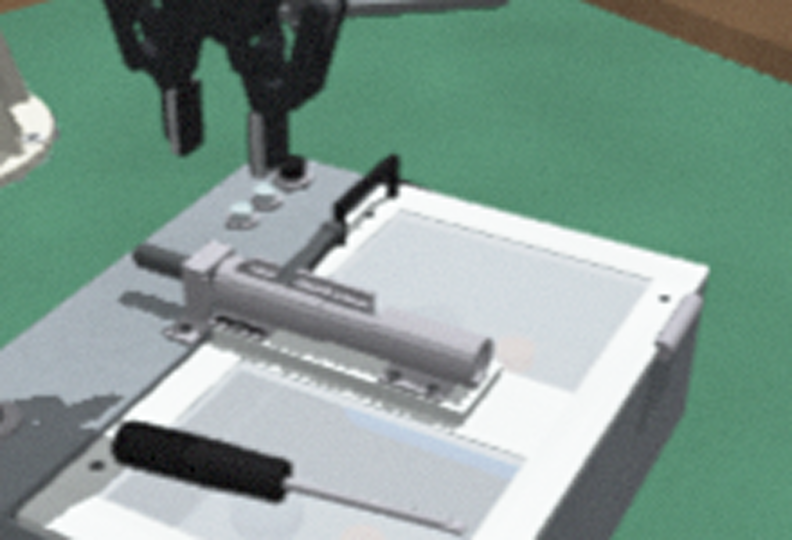

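```bash
python3 - <<'E'
from h import *
import pickle
for n in ("w2","w11"):
    o=pickle.load(open(f"pics/{n}.pkl","rb"));T=wristT(o);d=np.load(f"pics/{n}.npy")
    vs,us=np.mgrid[20:175,120:470]
    K=vision.calibration("wrist")["camera_matrix"];D=d[20:175,120:470]
    X=np.stack([(us-K[0,2])*D/K[0,0],(vs-K[1,2])*D/K[1,1],D,np.ones_like(D)],-1).reshape(-1,4)@T.T
    Q=X[:,:3]-axis0();Q=np.c_[Q@ex,Q@ey,Q@ez]*1e3;Q=Q[D.ravel()>0]
    x0=0 if n=="w2" else -62.5
    b=(abs(Q[:,0]-x0)<4)&(Q[:,1]>20)&(Q[:,1]<56)&(Q[:,2]>3)
    c=np.polyfit(Q[b,1],Q[b,2],1)
    ball=(abs(Q[:,0]-x0)<3)&(Q[:,1]>60)&(Q[:,1]<72)&(Q[:,2]>3)
    bx=(Q[:,1]>30)&(Q[:,1]<50)&(Q[:,2]>3)&(abs(Q[:,0]-x0)<12)
    tube=(abs(Q[:,1])<4)&(Q[:,0]>25)&(Q[:,0]<50)
    lid=(Q[:,1]>-40)&(Q[:,1]<-32)&(Q[:,0]>0)&(Q[:,0]<50)
    print(n,b.sum(),"angle",np.degrees(np.arctan(c[0])),"z@44",np.polyval(c,44),"ball",np.median(Q[ball,2]),"barx",np.median(Q[bx,0]),"tube",np.median(Q[tube,2]),"lid",np.median(Q[lid,2]))
p=cv2.imread("pics/w11.png");cv2.imwrite("pics/w11z.png",cv2.resize(p[110:190,210:390],None,fx=4.4,fy=4.4,interpolation=cv2.INTER_CUBIC))
E
```

```text
w2 629 angle 9.750308077682432 z@44 13.525703734169909 ball 18.34636080692713 barx 0.5058635079710905 tube 14.786453994981102 lid nan
w11 571 angle 9.84260886716127 z@44 13.420921545450287 ball 18.377321831564 barx -61.80184382125166 tube 14.711695326018194 lid nan
  return _methods._mean(a, axis=axis, dtype=dtype,
  ret = ret.dtype.type(ret / rcount)
```

View pics/w11z.png

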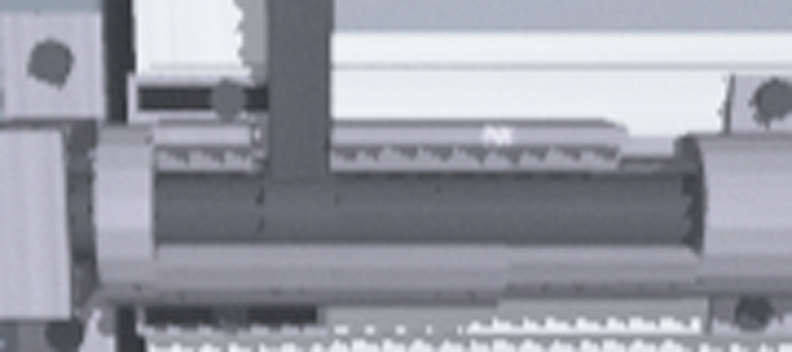

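The bar's elevation is 9.8°, the same as when it lay in the open notch. Its height and ball height also match, and it sits in the shut notch at a slide of about 62.3 mm. The gripper is clear, so I'm handing in.

```bash
python3 -c "
from cell import job
print(job.sign_off())"
```

```text
the job is handed in; nothing more can be done
None
```

The lid is bolted: the bolt is through its keeper, and the handle is fully down in the shut notch and let go. I handed in at about 13.7 s on the clock.

**How it went:** I pinched the handle's bare bar and turned it up to about 70°. I then slid the bolt about 62 mm at about 3 N, to a notch position measured with the wrist camera. I turned the handle down in small force-checked steps and met no wall at the height where a miss would have shown.

**Last checks:**

| Check (wrist camera depth) | In the shut notch | In the open notch at the start |
|---|---|---|
| Bar elevation | 9.8° | 9.8° |
| Bar height at its middle, above the axis | 13.4 mm | 13.5 mm |
| Ball top height, above the axis | 18.4 mm | 18.3 mm |

- **Bolt:** the nose shows through the keeper in the last pictures.
- **Gripper:** it stood about 100 mm clear of the handle at hand-in.
- **Screwdriver:** in the last scene picture it lies where it was. I did not look again specifically at the clamp meter or battery, but the arm did not go near them.

**What did not go ideally:**
- **Pressing too hard:** I issued the last press before reading the step before it. The handle was already at the bottom, so the upward force on the tool rose from 16 to about 22 N before I backed off. No other reading passed about 9 N.
- **Disagreeing check:** a rough depth reading with the gripper still around the bar suggested it might be about 2° high. The clear view after withdrawing showed it fully down.

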